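Hold the copper rod up to the inspection camera above its gauge bar

ROBOT

A 7-joint arm with a two-finger parallel gripper is mounted at the origin on the work surface. World frame = base frame: x ahead of the robot, y to its left, z up, the work surface at z = 0. Lengths are in mm, angles in rad, forces in N, time in s.
With the tool pointing down it reaches from about 350 to 900 mm from the base axis. Payload 8.1 kg.
Tool frame: the origin (TCP) lies between the finger pads; the fingertips stand 22 mm ahead of it and the grasp point (between the pads) lies 3 mm ahead of it; z points along the fingers, y is the line along which they close (so a half turn about z gives the same grasp; the last joint's range is limited). The gripper opens to 85 mm and grips with 20 to 120 N. Pads are 22 mm wide; open, the fingers measure 114 mm over their backs; the gripper's body (76 mm by 85 mm) begins 54 mm behind the grasp point. The pads swing forward as they close: fully open they stand 13 mm farther back than shut.
Start: joints at [-1.243, 0.434, 0.025, 1.573, -0.012, 1.134, -0.075], TCP at [261.026, 567.896, 253.323] pointing down, gripper open.
Joint ranges: [-2.62, 2.62], [-0.44, 2.09], [-1.27, 1.32], [0.08, 2.57], [-1.32, 4.46], [0.12, 2], [-2.74, 2.74]. Speed limits (rad/s): [2.22, 2.22, 3.01, 3.01, 3.14, 3.14, 3.14].

INTERFACE

Orientations are given as a rotation vector (axis times angle).
In Python, from bench import ctrl gives the robot as it stands. Calls block until the motion is done:
- ctrl.move_to(position, orientation): joint-space move of the TCP to a pose.
- ctrl.line_to(position, rotation=None, v=150): straight line of the TCP; rotation=None keeps the orientation; v is the mean speed in mm/s.
- ctrl.move_j(angles): joint-space move.
- ctrl.move_gripper(opening, force=None): finger opening in mm; force is the grip in N (None keeps the last); returns when the fingers have stopped.
- ctrl.sleep(seconds).
- ctrl.solve_ik(position, orientation): joint angles nearest the present ones, or None.
- ctrl.observe(): the state.
- ctrl.grab_frame(name): name is "side" or "top" or "wrist"; returns a dict with "image" (400x640x3 uint8, red, green, blue), "K" (3x3 intrinsics, pixels), "dist_coeffs" ([k1, k2, p1, p2, k3] as OpenCV has them; the pictures are not rectified), "R" (3x3) and "t" (3): a world point X has camera coordinates R X + t; the wrist camera has in their place "tool_from_camera" (4x4, takes a point from camera to tool coordinates, whose origin is the TCP and whose axes are the flange's). Camera axes: x right, y down, z forward; pixel columns grow to the right and rows downward; lengths in mm; the calibration is good to about 2 mm. A picture is of the moment at which its call begins: read the wrist's pose just before it. There is no depth.
A pose or a line that the arm cannot do raises ctrl.MotionError and nothing moves.
- ctrl.hand_in(): hands the job in; it is judged then, once.
The state is a dict: "time_s": time; "joint_positions": joint angles; "joint_velocities": joint speeds; "joint_torque": joint torques, N m; "ee_pos": TCP position; "eef_rot": TCP orientation; "ft_force": force on the tool from outside, world axes, zero at the start; "ft_torque": the same for the moment, N m; "width": finger opening in mm; "finger_force": force on a finger pad.
Only numpy, scipy, OpenCV 4.12 (cv2) and the standard library are available. Lean on these libraries where they do the work, as an engineer would, in place of code of your own. Each camera call takes 0.05 s, during which the arm holds its last target. There are 200 camera calls.

TASK

First lay the gauge bar across the two saddles of the inspection stand, level and centred, and let go of it; then take the copper rod out of the green cradle and hold it up in front of the camera: its middle at lens height straight above the middle of the gauge bar, level and parallel to the bar, still and touching nothing but the gripper. Finish while holding it there: do not put it down or let go. Leave the steel and brass rods, the hacksaw, the screwdriver, the wrench, the bottle and the brush where they are.

Things in the scene. Friction and masses are not known exactly. Their poses are not given: they have to be found in the camera images.
- gauge_bar: Gauge bar: aluminium bar with four yellow bands and fine black graduations, 240 long (its x) by 25 wide (y) by 20 high (z), 0.2 to 0.45 kg. Origin: centre of its underside. At the start it lies flat on the work surface. Either end may go either way.
- stand: Inspection stand, fixed. Origin on the work surface midway between two aluminium saddle posts at y = -90 and +90 (each 20 along y, 55 along x, floor 60 above the work surface). The gauge bar lies across both, along the stand's y. Between the posts it is open down to the base plate, 8 thick. A black camera stands on its +x side.
- lens (a point): Centre of the camera's lens front: on the stand 150 along x, 150 above the work surface. Lens 38 in diameter, looking along the stand's -x; the camera behind it is 50 wide and its top 175 above the work surface.
- saddle (a point): Point midway between the two saddle floors, 60 above the work surface: the centre of the gauge bar's underside comes here. Axes as the stand's. On each floor two blue lips 13 high, 33 apart at the foot (along x) and leaning outward by 30 degrees, guide the bar down.
- view (a point): Point on the lens axis, 150 above the work surface and straight above saddle (70 above the top of the seated gauge bar): the middle of the copper rod is to be held here, rod along the stand's y.
- copper_rod: Copper rod (reddish), a plain cylinder 16 in diameter and 140 long along its x, 0.2 to 0.33 kg. Origin: its centre, on its axis. At the start it lies level in one of the cradle's three pairs of notches, along the cradle's x, its axis 67 above the work surface. Only the direction of its x axis matters.
- cradle: Green cradle, fixed, 110 by 210 (x by y), 69 high. Origin: centre of its underside. Two rails 8 thick at x = -45 and +45, with vee notches at y = -70, 0 and +70; three rods lie in them along x, overhanging by 15 to 30. Between the rails (82 clear) it is open down to the base plate, 6 thick, so a rod can be taken by its middle from above.
- steel_rod: Steel rod (grey), 16 by 140, lying in another notch of the cradle; leave it there. Origin: its centre.
- brass_rod: Brass rod (yellow), 16 by 140, lying in another notch of the cradle; leave it there. Origin: its centre.
- hacksaw: Hacksaw lying flat on the far left of the bench, about 110 by 420 and 26 high, black handle towards the right. Leave alone. Origin on the surface, under the front of its handle.
- screwdriver: Screwdriver with red handle lying at the far right. Leave alone. Origin on its underside.
- wrench: Steel wrench lying flat between robot and stand. Leave alone. Origin on its underside.
- fluid_bottle: Pink bottle, 60 in diameter, 150 high, standing at the far right. Leave alone. Origin: centre of its underside.
- brush: Brush with wooden handle lying left of the robot. Leave alone. Origin on its underside.
There are look-alikes about, which are no part of the job. What is meant by the copper_rod is not turquoise, and is the smaller of those in its own colour.

How it is judged:
By the outcome, as a careful person would: the job done as asked, in the order asked, and still so for the second after the job is handed in, while the arm keeps its last pose, push and grip.
It also fails if it takes over 56 s, if anything falls off the work surface, if the arm or the gripper's body presses on something with over 40 N, if the wrist force passes 120 N, or if a joint passes its speed limit or range.

## Working session

There is one attempt and no reset: what is moved stays moved. The work goes in short steps, each a Python script; the robot and the scene stay as the last script left them, time stands still between calls to the robot, and variables do not carry over. Pictures are saved under pics/ and viewed, at most 10 in all, crops included, and the job is handed in when it is done.

```bash
mkdir -p pics; ls; python3 - <<'E'
from bench import ctrl
import cv2,pickle
d={}
for n in("side","top"):
    f=ctrl.grab_frame(n); d[n]=f; cv2.imwrite(f"pics/{n}0.png",f["image"][:,:,::-1])
    print(n,f["K"],f["dist_coeffs"],f["R"],f["t"])
pickle.dump(d,open("f0.pkl","wb"))
o=ctrl.observe();print({k:o[k] for k in("time_s","ee_pos","eef_rot","width","ft_force")})
E
```

```text
pics
side [[396.95231389   0.         320.28946633]
 [  0.         396.95231389 196.00414746]
 [  0.           0.           1.        ]] [-0.04472509  0.          0.          0.          0.        ] [[-0.99068965 -0.13465056 -0.02008069]
 [-0.07455609  0.66002648 -0.74753357]
 [ 0.1139096  -0.73907664 -0.66392042]] [ 516.14361049  142.75476366 1154.67214981]
top [[455.43601727   0.         317.1301118 ]
 [  0.         455.43601727 199.31382431]
 [  0.           0.           1.        ]] [-0.11502535  0.          0.          0.          0.        ] [[ 0.0024507  -0.99993246  0.01136051]
 [-0.98963983 -0.00405599 -0.14351501]
 [ 0.1435514  -0.0108911  -0.98958293]] [ -30.95278409  534.07711376 1629.37875609]
{'time_s': 0.1, 'ee_pos': array([260.8565736 , 567.49197108, 252.60534357]), 'eef_rot': array([-6.71487649e-01, -3.06880268e+00,  2.22193483e-03]), 'width': 85.4760296590637, 'ft_force': array([ 0.55485889, -0.05023981, -0.34741071])}
```

View pics/top0.png

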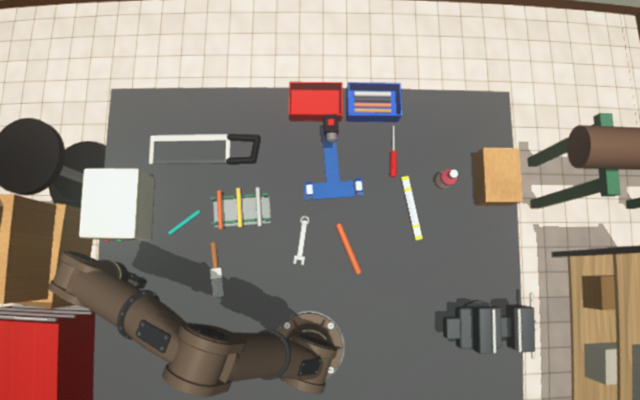

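View pics/side0.png

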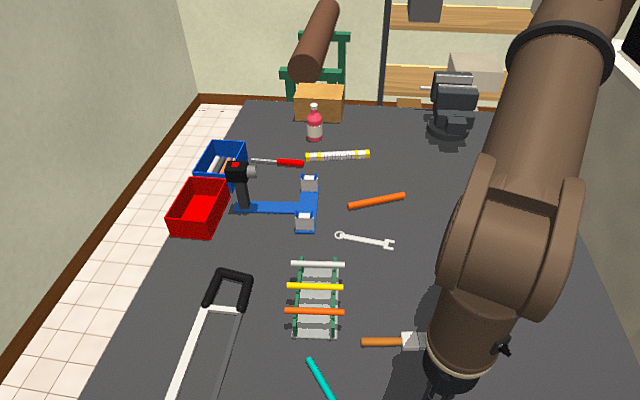

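The top view shows three copper-coloured candidates:
- the rod in the cradle at (219,210)
- a longer orange rod on the bench at (348,248)
- rods in the blue bin at about (375,105)

The cradle rod fits: it is reddish, lies in a notch and is shorter than the bench rod. The turquoise rod at (184,222) is ruled out. The stand is at (333,188) with its camera at (331,130), and the gauge bar is at (412,208). I'll confirm the rod in an enlarged crop.

```bash
python3 - <<'E'
import cv2,pickle
d=pickle.load(open("f0.pkl","rb"))
im=d["top"]["image"][:,:,::-1]
c=im[110:280,165:431]; cv2.imwrite("pics/crop1.png",cv2.resize(c,None,fx=3,fy=3,interpolation=cv2.INTER_CUBIC))
E
```

```text
(no output)
```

View pics/crop1.png

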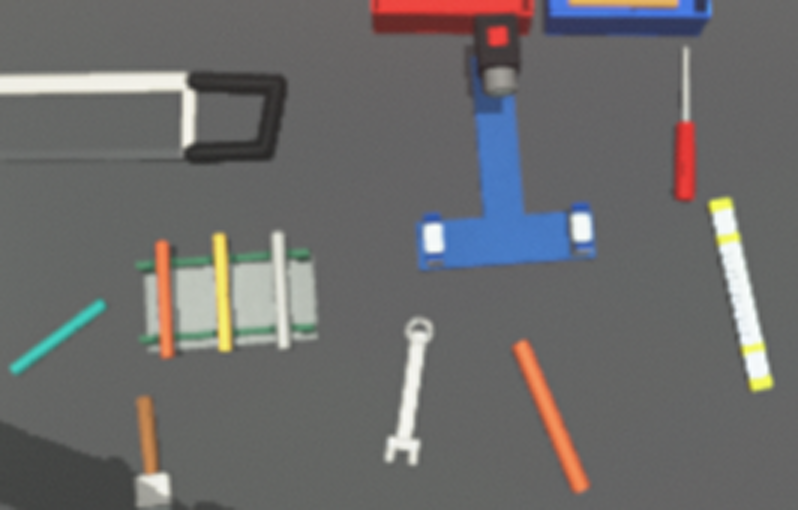

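The crop confirms it: the copper rod in the cradle runs from (163,241) to (167,357) and is thinner and shorter than the one on the bench. The bar's ends are at (720,203) and (762,386), and the saddle floors at (433,238) and (581,226).

```bash
cat > h.py <<'E'
import numpy as np,cv2,pickle
from scipy.spatial.transform import Rotation as Ro
def ray(K,dist,R,t,px,z):
    """pixels -> world points on plane z"""
    p=cv2.undistortPoints(np.array(px,float).reshape(-1,1,2),K,np.array(dist)).reshape(-1,2)
    d=np.c_[p,np.ones(len(p))]@R; c=-R.T@t
    return c+d*((z-c[2])/d[:,2:3])
def down(yaw):
    """tool pointing down, its y axis (closing line) at world angle yaw"""
    y=np.array([np.cos(yaw),np.sin(yaw),0]); z=np.array([0,0,-1.])
    return Ro.from_matrix(np.c_[np.cross(y,z),y,z])
def wrist(ctrl,name=None):
    o=ctrl.observe(); f=ctrl.grab_frame("wrist")
    T=np.eye(4);T[:3,:3]=Ro.from_rotvec(o["eef_rot"]).as_matrix();T[:3,3]=o["ee_pos"]
    W=np.linalg.inv(T@np.array(f["tool_from_camera"]))
    f["R"],f["t"]=W[:3,:3],W[:3,3]
    if name: cv2.imwrite(f"pics/{name}.png",f["image"][:,:,::-1]); pickle.dump(f,open(f"{name}.pkl","wb"))
    return f
def px(f,p,z): return ray(f["K"],f["dist_coeffs"],f["R"],f["t"],p,z)
E
python3 - <<'E'
from h import *
from bench import ctrl
d=pickle.load(open("f0.pkl","rb"))["top"]
C=lambda l:[(a/3+165-.33,b/3+110-.33) for a,b in l]
def pr(n,l,z):
    P=px(d,C(l),z);v=P[0]-P[1];print(n,P.round(1)[:,:2],"mid",P.mean(0).round(1)[:2],"len",np.linalg.norm(v).round(1),"ang",np.arctan2(v[1],v[0]).round(4))
    return P
pr("cu",[(163,241),(167,357)],67)
pr("bar",[(720,200),(762,389)],20)
s=pr("floors",[(433,238),(581,226)],60)
pr("cradle rods brass",[(220,235),(225,350)],67)
for g in [s.mean(0)]: print(g)
f=ctrl.grab_frame("wrist");print(f["tool_from_camera"],f["K"])
E
```

```text
cu [[562.7 326.6]
 [422.5 317.2]] mid [492.6 321.9] len 140.5 ang 0.0666
bar [[ 625.5 -358.1]
 [ 389.1 -404.6]] mid [ 507.3 -381.4] len 240.8 ang 0.1943
floors [[ 568.8    0.6]
 [ 584.3 -178.8]] mid [576.5 -89.1] len 180.1 ang 1.6574
cradle rods brass [[570.3 257.5]
 [431.3 247.8]] mid [500.8 252.7] len 139.3 ang 0.0697
[576.53995957 -89.11373014  60.        ]
[[-1.57323133e-03 -9.53931232e-01 -3.00021214e-01  7.66401767e+01]
 [ 9.99998731e-01 -1.57631892e-03 -2.31748574e-04 -1.35100126e+00]
 [-2.51856912e-04 -3.00021198e-01  9.53932501e-01 -1.19835185e+02]
 [ 0.00000000e+00  0.00000000e+00  0.00000000e+00  1.00000000e+00]] [[295.27513719   0.         320.25276592]
 [  0.         295.27513719 195.99667838]
 [  0.           0.           1.        ]]
```

```bash
python3 - <<'E'
from h import *
from bench import ctrl
d=pickle.load(open("f0.pkl","rb"))["top"]
print("bottle",px(d,[(452,173)],150).round())
o=ctrl.observe();print(Ro.from_rotvec(o["eef_rot"]).as_matrix().round(2))
for n,p,a in [("bar",(507,-381,160),.194),("stand",(576,-89,200),1.657),("cu",(492,322,160),.067),("view",(576,-89,153),1.657)]:
    for s in(1,-1):
        q=ctrl.solve_ik(np.array(p,float),down(a+s*np.pi/2).as_rotvec());print(n,s,None if q is None else np.round(q,2))
E
```

```text
bottle [[ 613. -499.  150.]]
[[-0.91  0.42 -0.  ]
 [ 0.42  0.91 -0.  ]
 [-0.   -0.   -1.  ]]
bar 1 [ 0.9   0.59 -0.52  1.62  0.34  1.02  2.04]
bar -1 [ 0.04  0.65  0.82  1.7  -0.54  1.03 -0.32]
stand 1 [-0.66  0.65  1.15  1.8  -0.66  1.14 -2.34]
stand -1 [-0.41  0.47  0.67  1.79 -0.34  1.    0.48]
cu 1 [-0.67  0.47 -0.01  1.78  0.    0.9   0.96]
cu -1 [-1.12  0.53  0.65  1.81 -0.39  0.93 -1.8 ]
view 1 [-0.65  0.73  1.15  1.85 -0.76  1.08 -2.25]
view -1 [-0.37  0.52  0.62  1.83 -0.37  0.91  0.51]
```

```bash
python3 - <<'E'
from h import *
from bench import ctrl
r=down(.194-np.pi/2).as_rotvec()
ctrl.move_to(np.array([507.,-381,260]),r)
ctrl.move_gripper(60)
ctrl.line_to(np.array([507.,-381,165]),v=200)
wrist(ctrl,"w1")
o=ctrl.observe();print({k:o[k] for k in("time_s","ee_pos","width","ft_force")})
E
```

```text
{'time_s': 4.6167, 'ee_pos': array([ 507.43400168, -381.92733178,  166.4694912 ]), 'width': 59.7401331522611, 'ft_force': array([ 0.00889048,  0.34725803, -0.2267134 ])}
```

View pics/w1.png

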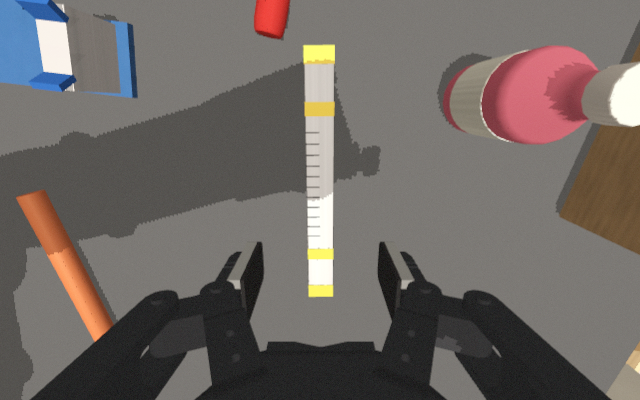

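The wrist view shows the bar nearly vertical between the open fingers, with its top-face ends at about (319,45) and (320.5,296). Nothing is close to the fingers.

```bash
python3 - <<'E'
from h import *
from bench import ctrl
f=pickle.load(open("w1.pkl","rb"))
P=px(f,[(319,45),(320.5,296)],20);v=P[0]-P[1];a=np.arctan2(v[1],v[0]);m=P.mean(0)
print(m,np.linalg.norm(v),a)
r=down(a-np.pi/2).as_rotvec()
ctrl.line_to(np.array([m[0],m[1],80]),r,v=200)
ctrl.line_to(np.array([m[0],m[1],27]),v=80)
o=ctrl.observe();print({k:o[k] for k in("time_s","ee_pos","width","ft_force")})
ctrl.move_gripper(15,60)
o=ctrl.observe();print({k:o[k] for k in("time_s","ee_pos","width","ft_force","finger_force")})
ctrl.line_to(np.array([m[0],m[1],60]),v=100)
o=ctrl.observe();print({k:o[k] for k in("time_s","ee_pos","width","ft_force","ft_torque","finger_force")})
E
```

```text
[ 508.80255879 -382.0022563    20.        ] 239.18618026846946 0.19744652188872183
{'time_s': 6.0, 'ee_pos': array([ 508.84656215, -382.30225336,   27.13698169]), 'width': 59.979148176860214, 'ft_force': array([-0.0232063 , -0.57466433,  0.14337762])}
{'time_s': 6.4167, 'ee_pos': array([ 509.08664343, -382.14696985,   27.67911287]), 'width': 23.426467008355367, 'ft_force': array([-1.10329978,  1.72139869,  6.20750532]), 'finger_force': 60.33902943134308}
{'time_s': 6.9, 'ee_pos': array([ 509.03412201, -381.92909686,   60.36427362]), 'width': 23.39864874215895, 'ft_force': array([ 0.13365527,  0.06927752, -5.22031683]), 'ft_torque': array([-0.01865411,  0.01274786,  0.00013858]), 'finger_force': 59.1955429315567}
```

```bash
python3 - <<'E'
from h import *
from bench import ctrl
a=.0866; c=np.array([576.5,-89.1]); X=np.array([np.cos(a),np.sin(a)])
r=down(a).as_rotvec()
o=ctrl.observe(); p=o["ee_pos"]
ctrl.line_to(np.array([p[0],p[1],210.]),v=250)
q=c-75*X
ctrl.move_to(np.array([q[0],q[1],210.]),r)
ctrl.sleep(.2)
wrist(ctrl,"w2")
o=ctrl.observe();print({k:o[k] for k in("time_s","ee_pos","width","ft_force","ft_torque")})
E
```

```text
{'time_s': 9.0083, 'ee_pos': array([501.82743809, -96.71122969, 209.8443605 ]), 'width': 23.422458988717146, 'ft_force': array([ 0.23022161,  0.245887  , -3.55056805]), 'ft_torque': array([-0.06659439, -0.00439226,  0.02540473])}
```

View pics/w2.png

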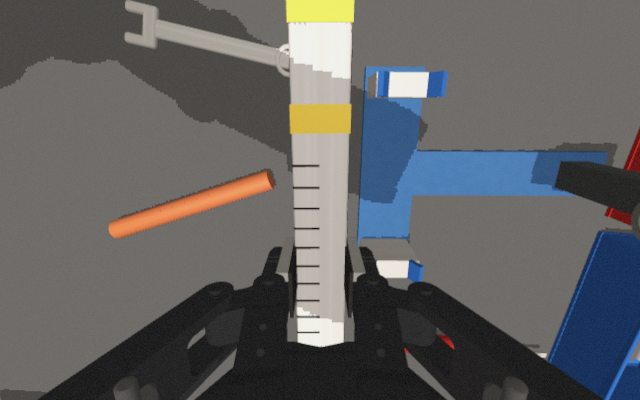

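The +y post is at about (385–445, 68–98). The −y post is at about (375–422, 240–280), partly hidden by the finger. I'll enlarge both.

```bash
python3 - <<'E'
import cv2,numpy as np
im=cv2.imread("pics/w2.png")
A=im[58:108,355:455];B=im[235:285,355:455]
z=lambda c:cv2.resize(c,None,fx=6,fy=6,interpolation=cv2.INTER_CUBIC)
cv2.imwrite("pics/crop2.png",np.vstack([z(A),z(B)]))
E
```

```text
(no output)
```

View pics/crop2.png

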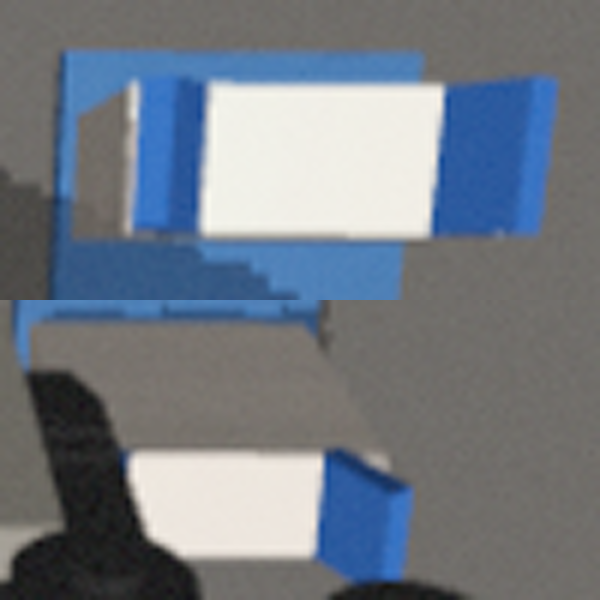

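Saddle floor corners in the crop are as follows.
- **+y post:** (209,82), (445,85), (432,237), (201,237)
- **−y post:** (128,452), (326,455), (318,557)

I'll fit the stand pose to these, and measure the held bar in the same view.

```bash
python3 - <<'E'
from h import *
f=pickle.load(open("w2.pkl","rb"))
A=[(209,82),(445,85),(432,237),(201,237)];B=[(128,452),(326,455),(318,557)]
p=[(x/6+354.6,y/6+57.6) for x,y in A]+[(x/6+354.6,(y-300)/6+234.6) for x,y in B]
W=px(f,p,60)[:,:2]; print(W.round(1))
# model: image right = +x ; image up = +y
M=np.array([(-16.5,100),(16.5,100),(16.5,80),(-16.5,80),(-16.5,-80),(16.5,-80),(16.5,-100)])
from scipy.optimize import least_squares
g=lambda s,a:s[:2]+M@np.array([[np.cos(a),np.sin(a)],[-np.sin(a),np.cos(a)]])
s=least_squares(lambda s:(g(s,s[2])-W).ravel(),[576,-89,.087],x_scale=[1,1,.01])
print(s.x,(g(s.x,s.x[2])-W).round(1).tolist())
# bar in hand: top face z ~ 209.8-27.5+20
b=px(f,[(287,10),(353,10),(292,200),(348,200)],202.3)[:,:2];print(b.round(1), np.arctan2(*((b[0]+b[1]-b[2]-b[3])[::-1])))
E
```

```text
[[ 551.1    8.6]
 [ 584.3   10.9]
 [ 586.3   -9.3]
 [ 553.1  -12. ]
 [ 564.5 -170.3]
 [ 598.4 -168.1]
 [ 600.5 -188. ]]
[ 5.75667255e+02 -8.98718656e+01  7.77594856e-02] [[0.3, -0.1], [0.0, 0.2], [-0.4, 0.4], [-0.1, 0.6], [0.9, -0.6], [-0.1, -0.3], [-0.6, -0.2]]
[[479.7  10.6]
 [504.5  12.7]
 [485.6 -64.6]
 [510.9 -62.5]] 1.6524737416648054
```

```bash
python3 - <<'E'
from h import *
from bench import ctrl
S=lambda n:(lambda o:print(n,{k:np.round(o[k],2) for k in("time_s","ee_pos","width","ft_force","ft_torque")}))(ctrl.observe())
a=.080; c=np.array([575.7,-89.9]); r=down(a).as_rotvec()
P=lambda z:np.array([c[0],c[1],float(z)])
ctrl.line_to(P(150),r,v=150)
ctrl.line_to(P(96),v=120); S("near")
ctrl.line_to(P(88.5),v=25); S("88.5")
z=88.5
while ctrl.observe()["ft_force"][2]<2 and z>85.5:
    z-=.5; ctrl.line_to(P(z),v=20)
S("down")
ctrl.move_gripper(50); S("open")
ctrl.line_to(P(200),v=200)
q=c-np.array([np.cos(a),np.sin(a)])*0
wrist(ctrl,"w3"); f=ctrl.grab_frame("top"); pickle.dump(f,open("t3.pkl","wb"))
S("up")
im=f["image"][:,:,::-1][165:215,290:380]
w=cv2.imread("pics/w3.png")
cv2.imwrite("pics/chk3.png",np.vstack([w,cv2.resize(im,(360,200),interpolation=cv2.INTER_CUBIC)[:, :, :] if 0 else np.hstack([cv2.resize(im,(360,200),interpolation=cv2.INTER_CUBIC),np.zeros((200,280,3),np.uint8)])]))
E
```

```text
near {'time_s': np.float64(10.39), 'ee_pos': array([575.92, -90.13,  96.63]), 'width': np.float64(23.3), 'ft_force': array([-0.16, -0.54, -3.85]), 'ft_torque': array([-0.03,  0.01, -0.06])}
88.5 {'time_s': np.float64(10.84), 'ee_pos': array([575.65, -89.9 ,  88.48]), 'width': np.float64(23.32), 'ft_force': array([ 0.12, -0.24, -3.08]), 'ft_torque': array([ 0.03, -0.03, -0.03])}
down {'time_s': np.float64(11.59), 'ee_pos': array([575.82, -89.94,  87.63]), 'width': np.float64(23.87), 'ft_force': array([-2.81,  1.18,  5.66]), 'ft_torque': array([0.17, 0.63, 0.03])}
open {'time_s': np.float64(11.97), 'ee_pos': array([575.84, -89.89,  87.02]), 'width': np.float64(50.03), 'ft_force': array([ 0.09, -0.58, -0.34]), 'ft_torque': array([-0.02, -0.04,  0.01])}
up {'time_s': np.float64(12.78), 'ee_pos': array([574.78, -89.63, 198.41]), 'width': np.float64(50.13), 'ft_force': array([-0.09, -0.68, -0.17]), 'ft_torque': array([ 0.07, -0.02,  0.01])}
```

View pics/chk3.png

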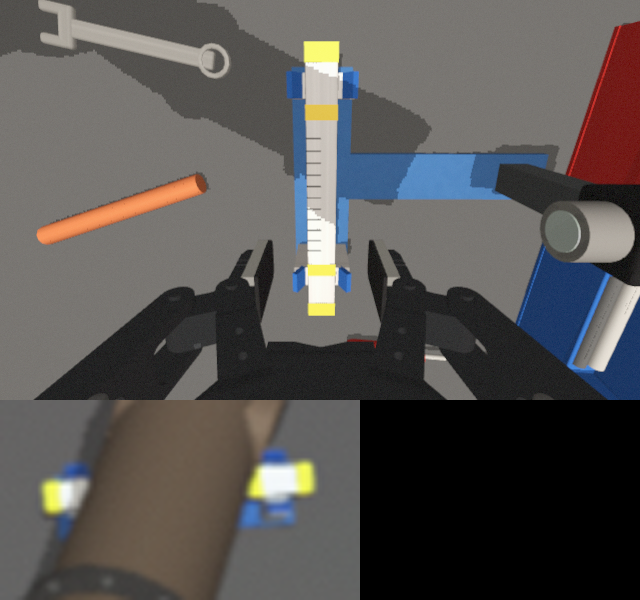

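The bar lies between the lips of both saddles, with its ends at (321.5,41) and (321,315). The lens front is at (562,232). Next I'll compute how well it is centred and move above the copper rod.

```bash
python3 - <<'E'
from h import *
from bench import ctrl
f=pickle.load(open("w3.pkl","rb"))
P=px(f,[(321.5,41),(321,315)],80);v=P[0]-P[1];print("bar",P.mean(0),np.linalg.norm(v),np.arctan2(v[1],v[0])-np.pi/2)
print("lens",px(f,[(562,232)],150))
a=.068
r=down(a+np.pi/2).as_rotvec()
p=ctrl.observe()["ee_pos"]
ctrl.line_to(np.array([p[0],p[1],240.]),v=250)
ctrl.move_to(np.array([492.6,321.9,215]),r)
ctrl.sleep(.1);wrist(ctrl,"w4")
o=ctrl.observe();print({k:o[k] for k in("time_s","ee_pos","width","ft_force")})
E
```

```text
bar [575.22611441 -90.54418929  80.        ] 239.4464680289376 0.07782225164622769
lens [[724.77499827 -78.91484323 150.        ]]
{'time_s': 14.7917, 'ee_pos': array([493.46766347, 320.57962955, 215.09477418]), 'width': 50.24764324231585, 'ft_force': array([-0.27473379,  0.24885032,  0.51004434])}
```

View pics/w4.png

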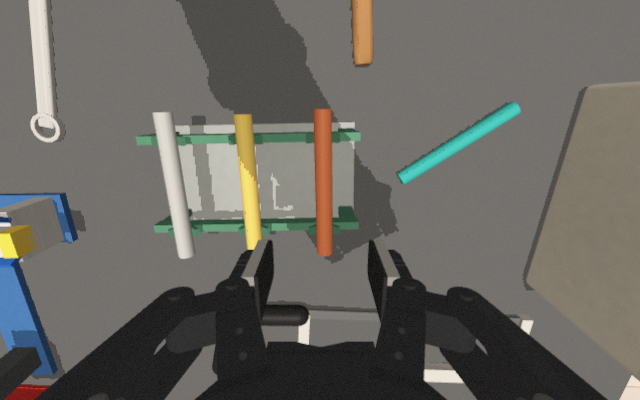

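In view from left to right are the steel rod (172,185), the brass rod (247,182) and the copper rod, whose ends are at (323,110) and (325,255). The fingers straddle only the copper rod.

```bash
python3 - <<'E'
from h import *
from bench import ctrl
S=lambda n:(lambda o:print(n,{k:np.round(o[k],2) for k in("time_s","ee_pos","width","ft_force","ft_torque","finger_force")}))(ctrl.observe())
f=pickle.load(open("w4.pkl","rb"))
P=px(f,[(323,110),(325,255)],75);v=P[1]-P[0];a=np.arctan2(v[1],v[0]);m=P.mean(0)
print(m,np.linalg.norm(v),a,px(f,[(324,180)],67))
r=down(a+np.pi/2).as_rotvec()
Q=lambda z:np.array([m[0],m[1],float(z)])
ctrl.line_to(Q(120),r,v=150)
ctrl.line_to(Q(69),v=80); S("at")
ctrl.move_gripper(8,80); S("grip")
ctrl.line_to(Q(110),v=60); S("lift")
ctrl.line_to(Q(230),v=200)
wrist(ctrl,"w5"); S("up")
E
```

```text
[490.39866145 322.28892814  75.        ] 137.16142969989525 0.08024627618584472 [[484.8897781  321.94321552  67.        ]]
at {'time_s': np.float64(16.36), 'ee_pos': array([490.62, 322.4 ,  69.21]), 'width': np.float64(49.56), 'ft_force': array([ 0.11, -0.45,  0.45]), 'ft_torque': array([-0.06, -0.03, -0.03]), 'finger_force': np.float64(0.0)}
grip {'time_s': np.float64(16.78), 'ee_pos': array([490.63, 322.83,  69.59]), 'width': np.float64(13.8), 'ft_force': array([0.14, 1.09, 4.94]), 'ft_torque': array([0.28, 0.19, 0.07]), 'finger_force': np.float64(78.02)}
lift {'time_s': np.float64(17.62), 'ee_pos': array([490.18, 322.18, 109.79]), 'width': np.float64(13.69), 'ft_force': array([ 0.06, -0.25, -2.72]), 'ft_torque': array([-0.02, -0.01,  0.02]), 'finger_force': np.float64(77.91)}
up {'time_s': np.float64(18.42), 'ee_pos': array([489.56, 321.76, 228.3 ]), 'width': np.float64(13.78), 'ft_force': array([-0.2 , -0.13, -1.38]), 'ft_torque': array([-0.03,  0.04,  0.06]), 'finger_force': np.float64(77.94)}
```

View pics/w5.png

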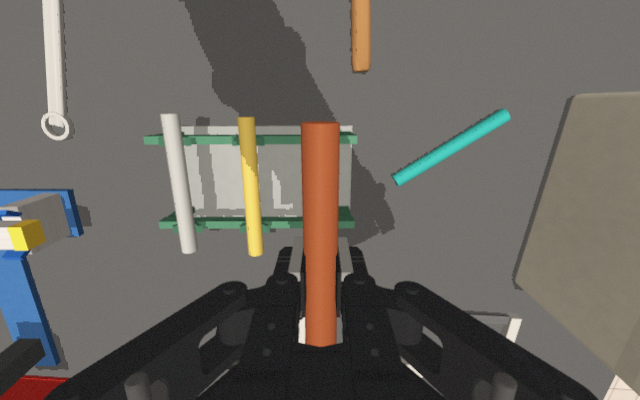

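The copper rod is held in the middle, with its near end at (320,123). The steel and brass rods are still in their notches. I'll work out the grip offset from the visible end, and tilt from the rod's taper.

```bash
python3 - <<'E'
from h import *
f=pickle.load(open("w5.pkl","rb")); T=np.linalg.inv(np.array(f["tool_from_camera"]))
# in tool frame: plane tool z = d
for d in(2.6,-5.4,10.6):
    print(d,px({**f,"R":T[:3,:3],"t":T[:3,3]},[(320,123),(320,345)],d).round(2))
# tilt: rod silhouette width at rows near far end and near fingers
im=f["image"].astype(int); m=(im[:,:,0]>im[:,:,2]*2)&(im[:,:,0]>80)
for v in(122,124,126,135,180,240,290,335,342,346,350):
    u=np.where(m[v,280:360])[0]; print(v,(u.min()+280,u.max()+280) if len(u) else None)
# predicted silhouette width for a level rod, tool x of each row
for v in(135,180,240,290,335):
    X=px({**f,"R":T[:3,:3],"t":T[:3,3]},[(320,v)],2.6)[0]
    dep=np.linalg.norm((T@np.r_[X,1])[:3]); print(v,X[0].round(1),"pred width",(16*295.3/(T@np.r_[X,1])[2]).round(1))
E
```

```text
2.6 [[ 69.65  -1.28   2.6 ]
 [-41.96  -1.48   2.6 ]]
-5.4 [[ 70.15  -1.27  -5.4 ]
 [-34.17  -1.46  -5.4 ]]
10.6 [[ 69.15  -1.29  10.6 ]
 [-49.75  -1.5   10.6 ]]
122 (np.int64(303), np.int64(337))
124 (np.int64(301), np.int64(338))
126 (np.int64(301), np.int64(338))
135 (np.int64(301), np.int64(339))
180 (np.int64(302), np.int64(337))
240 (np.int64(304), np.int64(337))
290 (np.int64(306), np.int64(335))
335 (np.int64(306), np.int64(335))
342 (np.int64(306), np.int64(335))
346 (np.int64(316), np.int64(325))
350 None
135 64.9 pred width 39.2
180 45.9 pred width 37.4
240 17.7 pred width 35.1
290 -8.8 pred width 33.1
335 -35.6 pred width 31.4
```

```bash
python3 - <<'E'
from h import *
from bench import ctrl
S=lambda n:(lambda o:print(n,{k:np.round(o[k],2) for k in("time_s","ee_pos","width","ft_force","ft_torque","finger_force")}))(ctrl.observe())
a=.079; c=(575.4,-90.2); R=down(a)
ctrl.move_to(np.array([*c,250.]),R.as_rotvec())
ctrl.line_to(np.array([*c,152.6]),v=90); ctrl.sleep(1); S("view")
o=ctrl.observe()
print("rot err",(Ro.from_rotvec(o["eef_rot"])*R.inv()).as_rotvec().round(4))
f=ctrl.grab_frame("side")
pickle.dump(f,open("s6.pkl","wb"))
w=wrist(ctrl,"w6")
A=f["image"][130:250,220:340,::-1]
cv2.imwrite("pics/chk6.png",np.hstack([cv2.resize(A,(400,400),interpolation=cv2.INTER_CUBIC),cv2.resize(w["image"][:,120:520,::-1],(400,400))]))
E
```

```text
view {'time_s': np.float64(22.21), 'ee_pos': array([575.4 , -90.21, 152.58]), 'width': np.float64(13.67), 'ft_force': array([ 0.71, -0.97, -2.48]), 'ft_torque': array([-0.01,  0.01, -0.03]), 'finger_force': np.float64(77.93)}
rot err [-0.  0. -0.]
```

View pics/chk6.png

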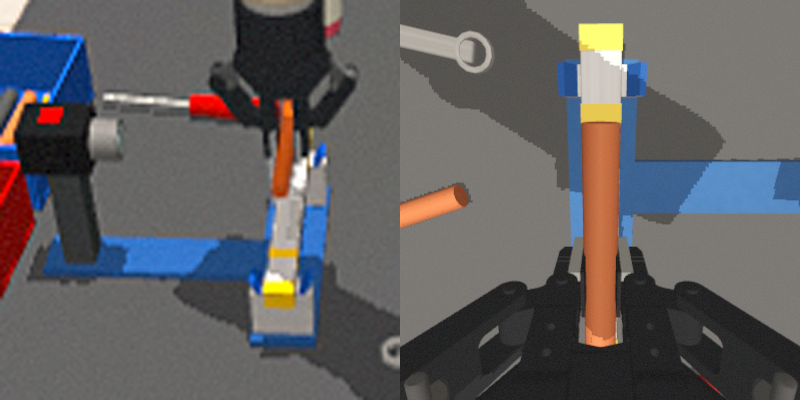

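The rod hangs above the seated bar and parallel to it. In the left half its near end is at about (283,188), and in the right half at (600,122), clear of everything. I'll check the level by projection, then hand in.

```bash
python3 - <<'E'
from h import *
f=pickle.load(open("s6.pkl","rb"))
a=.079;d=np.array([-np.sin(a),np.cos(a),0]);c=np.array([575.4,-90.2,150])
p=cv2.projectPoints(np.array([c+70*d,c+70*d+[0,0,5],c-70*d]),cv2.Rodrigues(f["R"])[0],f["t"],f["K"],np.array(f["dist_coeffs"]))[0].reshape(-1,2)
print(((p-[220,130])/.3).round(1))
im=f["image"][130:250,220:340].astype(int)
m=((im[:,:,0]>im[:,:,2]*2)&(im[:,:,0]>90)&(im[:,:,1]>im[:,:,0]*.3)).astype(np.uint8); m[:,:75]=0;m[:,95:]=0;m[:25]=0;m[61:]=0
v,u=np.where(m);print("near-end bottom row (crop units)",v.max()/.3,"u",u[v>v.max()-4].mean()/.3)
q=cv2.projectPoints(np.array([c+70*d-[0,0,8]]),cv2.Rodrigues(f["R"])[0],f["t"],f["K"],np.array(f["dist_coeffs"]))[0].ravel();print("pred bottom",((q-[220,130])/.3).round(1))
E
```

```text
[[277.5 190.5]
 [277.3 186. ]
 [290.7  93.8]]
near-end bottom row (crop units) 193.33333333333334 u 279.25925925925924
pred bottom [278.  197.6]
```

```bash
python3 -c "
from bench import ctrl
print(ctrl.hand_in())"
```

```text
the job is handed in; nothing more can be done
None
```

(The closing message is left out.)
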